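# Start the casting hotplate

## Task

Start the sinker-casting hotplate: press its long bar key, then the square key, then the round key, one at a time, holding each fully in for about half a second and letting it right out before the next; they are light spring keys, so feel for the stop and do not push harder than about 25 N. Then stand the heat lever straight up and leave it there, without disturbing the ingot, the sinkers or the jar.

Things in the scene. Friction and masses are not known exactly. Their poses are not given: they have to be found in the camera images.
- hotplate: Fixed steel casting hotplate, sloped key face on its robot side. Origin on the bench below the face's middle; x away from the robot, y along the key row, z up. Face: 120 x 260 mm (y -90 to 170), rises along x at 35 degrees, 55 mm high at x = 0. Three red keys at x = 0, y near 110, 40 and -30 mm, in any order. Behind: box 88 mm high (x 45 to 90), plate, pan and ladle to 115 mm (x 90 to 280).
- rail_mid (a point): Middle of the centre line of the fixed round guard rail, 12 mm thick, that runs along the hotplate's y over the keys for 123 mm to either side, 166 mm above the bench, 95 mm above the keys' faces; its ends run back and down to the rear box. It stops a gripper coming straight down: come in below it along the keys' own tilted line.
- bar (a joint): Pressed depth in m of the long bar key (18 mm x 50 mm, long way along the row): 0 fully out, 0.008 fully in (hard stop). It slides square to the sloped face; the spring needs 2 N to start and about 5.2 N at the stop, and pushes the key out again when let go.
- bar_top (a point): Centre of the outer face of the long bar key (18 mm x 50 mm, long way along the row). Own z axis points outwards along the key's line of travel (35 degrees from vertical, leaning towards the robot), y along the key row. The cap stands 14 mm proud of its black 50 x 58 mm switch block when out, 6 mm when fully in.
- bar_base: Fixed black switch block, 50 x 58 x 6 mm, that carries the long bar key (18 mm x 50 mm, long way along the row); origin on the sloped steel face at its middle, 55 mm above the bench, z up, y along the row (block and cap are tilted 35 degrees about y).
- square (a joint): Pressed depth in m of the square key (32 x 32 mm): 0 fully out, 0.008 fully in (hard stop). It slides square to the sloped face; the spring needs 2 N to start and about 5.2 N at the stop, and pushes the key out again when let go.
- square_top (a point): Centre of the outer face of the square key (32 x 32 mm). Own z axis points outwards along the key's line of travel (35 degrees from vertical, leaning towards the robot), y along the key row. The cap stands 14 mm proud of its black 50 x 58 mm switch block when out, 6 mm when fully in.
- square_base: Fixed black switch block, 50 x 58 x 6 mm, that carries the square key (32 x 32 mm); origin on the sloped steel face at its middle, 55 mm above the bench, z up, y along the row (block and cap are tilted 35 degrees about y).
- round (a joint): Pressed depth in m of the round key (36 mm diameter): 0 fully out, 0.008 fully in (hard stop). It slides square to the sloped face; the spring needs 2 N to start and about 5.2 N at the stop, and pushes the key out again when let go.
- round_top (a point): Centre of the outer face of the round key (36 mm diameter). Own z axis points outwards along the key's line of travel (35 degrees from vertical, leaning towards the robot), y along the key row. The cap stands 14 mm proud of its black 50 x 58 mm switch block when out, 6 mm when fully in.
- round_base: Fixed black switch block, 50 x 58 x 6 mm, that carries the round key (36 mm diameter); origin on the sloped steel face at its middle, 55 mm above the bench, z up, y along the row (block and cap are tilted 35 degrees about y).
- lever (a joint): Angle of the heat lever in rad: 0 leans 0.8 rad (46 degrees) from upright towards the robot side (hotplate -x), 0.8 is straight up, 1.6 leans as far away from the robot. Stiff hinge: it stays where it is left and takes about 2 N at the knob.
- lever_knob (a point): Centre of the black ball knob, 30 mm diameter, at the end of the heat lever, 85 mm from the pivot; the lever is a 12 mm steel rod.
- lever_pivot (a point): Pivot of the heat lever, 70 mm above the bench; the hinge runs along the hotplate's y axis. Its fixed pedestal (80 mm in x, 60 mm in y, 58 mm high) stands below it, two small cheeks reach 80 mm height.
- sinker_a: Loose bell-shaped lead sinker, 48 mm across the foot, 52 mm high; origin under its centre. Bystander.
- sinker_b: Loose bell-shaped lead sinker, 48 mm across the foot, 52 mm high; origin under its centre. Bystander.
- ingot: Loose lead ingot, 100 x 45 x 24 mm, long way along its x; origin under its centre. Bystander.
- jar: Loose cobalt glass jar with a steel lid, 72 mm diameter, 100 mm high; origin under its centre. Bystander.

How it is judged:
By the outcome, as a careful person would: the job done as asked, in the order asked, and still so for the second after the job is handed in, with the robot touching nothing.
It also fails if it takes over 61 s, if anything falls off the work surface, if the arm or the gripper's body presses on something with over 40 N, if the wrist force passes 120 N, or if a joint passes its speed limit or range.

## Robot

A 7-joint arm with a two-finger parallel gripper is mounted at the origin on the work surface. World frame = base frame: x ahead of the robot, y to its left, z up, the work surface at z = 0. Lengths are in m, angles in rad, forces in N, time in s.
With the tool pointing down it reaches from about 0.425 to 0.825 m from the base axis. Payload 3.6 kg.
Tool frame: the origin (TCP) lies midway between the tips of the shut fingers; the grasp point (between the pads) lies 19 mm behind it (tcp_to_grasp is the distance from the TCP to the grasp point, in m); z points along the fingers, y is the line along which they close (so a half turn about z gives the same grasp; the last joint's range is limited). The gripper opens to 93 mm and grips with 3 to 60 N. Pads are 15 mm wide; open, the fingers measure 128 mm over their backs; the gripper's body (75 mm by 188 mm) begins 65 mm behind the grasp point.
Start: joints at [-1.173, 0.615, -0.013, 1.423, 0.008, 1.103, -0.04], TCP at [0.268, 0.592, 0.219] pointing down, gripper open.
Joint ranges: [-3.12, 3.12], [-0.3, 2.06], [-1.34, 1.32], [0.26, 2.42], [-1.36, 4.5], [0.01, 1.98], [-2.84, 2.84]. Speed limits (rad/s): [2.79, 2.79, 3.14, 3.14, 3.14, 3.14, 3.14].

## Interface

Orientations are given as a unit quaternion [w, x, y, z].
In Python, from plant import * gives the robot as it stands. Calls block until the motion is done:
- movep(position, orientation): joint-space move of the TCP to a pose.
- move_l(position, ori=None, feed=0.15): straight line of the TCP; ori=None keeps the orientation; feed is the mean speed in m/s.
- move_j(angles): joint-space move.
- open_gripper() and grab(force=None): open the fingers fully, or close them until they stop; force is the grip in N (None keeps the last).
- sleep(seconds).
- inverse_kinematics(position, orientation): joint angles nearest the present ones, or None.
- get_state(): the state.
- camera(name): name is "scene" or "top" or "wrist"; returns a dict with "image" (384x512x3 uint8, blue, green, red), "depth" (384x512 float32, m along the optical axis (not along the pixel's ray), 0 where there is no reading), "fx", "fy", "cx", "cy" (pixels), "extrinsics" (4x4, takes a point from world to camera coordinates). Camera axes: x right, y down, z forward; pixel columns grow to the right and rows downward; lengths in m; the calibration is good to about 2 mm. A picture is of the moment at which its call begins.
A pose or a line that the arm cannot do raises PlanningError and nothing moves.
- job_done(): hands the job in; it is judged then, once.
The state is a dict: "time": time; "qpos": joint angles; "joint_vel": joint speeds; "effort": joint torques, N m; "eef_pos": TCP position; "ee_rot": TCP orientation; "contact_force": force on the tool from outside, world axes, zero at the start; "ft_torque": the same for the moment, N m; "grip_width": opening from 0.0 (shut) to 1.0 (fully open); "grasp_force": force on a finger pad.
Only numpy, scipy, OpenCV 4.12 (cv2) and the standard library are available. Lean on these libraries where they do the work, as an engineer would, in place of code of your own. Each camera call takes 0.05 s, during which the arm holds its last target. There are 200 camera calls.

## Working session

There is one attempt and no reset: what is moved stays moved. The work goes in short steps, each a Python script; the robot and the scene stay as the last script left them, time stands still between calls to the robot, and variables do not carry over. Pictures are saved under pics/ and viewed, at most 10 in all, crops included, and the job is handed in when it is done.

```bash
mkdir -p pics; ls; python3 - <<'E'
from plant import *
import cv2,numpy as np
s=get_state();print(s)
for n in("scene","top"):
    c=camera(n);cv2.imwrite(f"pics/{n}0.png",c["image"]);np.savez(f"/tmp/{n}0.npz",**c)
    print(n,c["fx"],c["fy"],c["cx"],c["cy"],np.round(c["extrinsics"],4).tolist())
E
```

```text
pics
{'time': 0.0, 'qpos': array([-1.17248522,  0.615912  , -0.01264363,  1.42489287,  0.00811433,
        1.10342089, -0.04040401]), 'joint_vel': array([ 0.0007212 , -0.00067996,  0.00133114, -0.00092407, -0.00053633,
        0.00138491, -0.00065272]), 'effort': array([-5.56159957e-04, -4.58939016e+01,  2.09060563e-01, -1.65747249e+01,
       -6.10898808e-02,  2.03104829e-02,  2.34378585e-04]), 'eef_pos': array([0.26754892, 0.59150446, 0.21748781]), 'ee_rot': array([-2.55135629e-04,  2.10767247e-01,  9.77535421e-01, -1.26594617e-03]), 'contact_force': array([ 0.46585414, -0.98457778,  0.20256126]), 'ft_torque': array([-0.03901561, -0.00484177,  0.03700452]), 'grasp_force': 0.0, 'grip_width': 0.9964600805201735}
scene 396.9480387004325 396.9480387004325 259.5124682713448 187.9497131289253 [[0.6448, 0.7642, -0.0163, -0.4253], [0.5803, -0.5033, -0.6403, -0.2539], [-0.4975, 0.4034, -0.768, 1.3079], [0.0, 0.0, 0.0, 1.0]]
top 453.6407107361225 453.6407107361225 250.25666942307674 191.9937530239052 [[-0.029, -0.9994, -0.0178, 0.0771], [-0.9973, 0.0301, -0.0677, 0.6084], [0.0682, 0.0158, -0.9975, 1.0855], [0.0, 0.0, 0.0, 1.0]]
```

View pics/scene0.png

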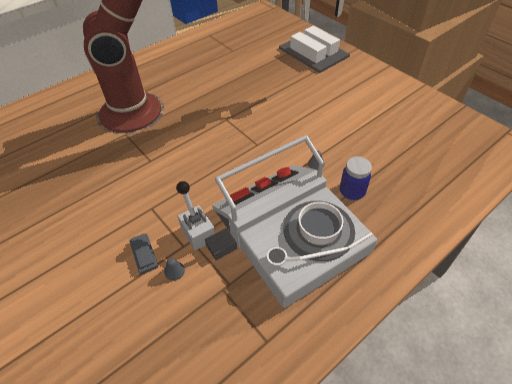

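View pics/top0.png

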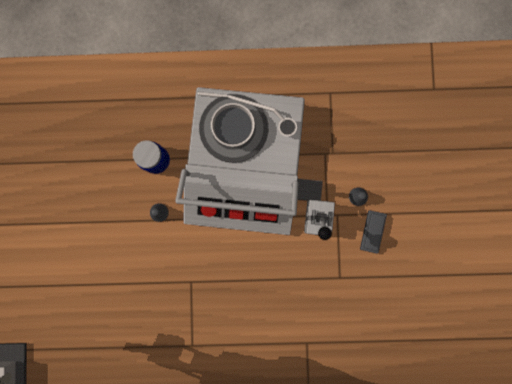

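The scene view shows the hotplate with its rail over three red keys near (240,194), (263,184) and (284,173), and the lever knob near (183,187). In the top view the keys are near (208,210), (237,211) and (266,213), the knob is at (325,233), and the image's up direction is +x. Next I'll get coarse positions, then a wrist view from the robot side.

```bash
cat > h.py <<'E'
from plant import *
import cv2,numpy as np
from scipy.spatial.transform import Rotation as R
def proj(c,p):
    q=c["extrinsics"]@np.r_[p,1]; return np.array([c["fx"]*q[0]/q[2]+c["cx"],c["fy"]*q[1]/q[2]+c["cy"]])
def ray(c,u,v):
    E=c["extrinsics"];Rt=E[:3,:3].T
    d=Rt@np.array([(u-c["cx"])/c["fx"],(v-c["cy"])/c["fy"],1]); return -Rt@E[:3,3],d/np.linalg.norm(d)
def onz(c,u,v,z):
    o,d=ray(c,u,v); return o+d*(z-o[2])/d[2]
def tri(rays):
    A=0;b=0
    for o,d in rays:
        P=np.eye(3)-np.outer(d,d);A=A+P;b=b+P@o
    x=np.linalg.solve(A,b); return x,[np.linalg.norm((np.eye(3)-np.outer(d,d))@(x-o)) for o,d in rays]
def red(c):
    h=cv2.cvtColor(c["image"],cv2.COLOR_BGR2HSV)
    return (((h[...,0]<6)|(h[...,0]>174))&(h[...,1]>190)&(h[...,2]>60)).astype(np.uint8)
def blobs(m,amin=20):
    n,l,s,ce=cv2.connectedComponentsWithStats(m)
    return [(np.round(ce[i],1),s[i].tolist()) for i in range(1,n) if s[i][4]>amin]
def quat(yaw,tilt=0,extra=0):
    "tool z leans forward by tilt in direction yaw; tool y along the row"
    z=R.from_euler('z',yaw).apply([np.sin(tilt),0,-np.cos(tilt)]);y=R.from_euler('z',yaw).apply([0,-1,0])
    if extra: y=-y
    q=R.from_matrix(np.c_[np.cross(y,z),y,z]).as_quat();return q[[3,0,1,2]]
E
python3 - <<'E'
from h import *
T=dict(np.load('/tmp/top0.npz'));S=dict(np.load('/tmp/scene0.npz'))
for n,c in(("top",T),("scene",S)):
    for ce,s in blobs(red(c)):
        if c is T and not(180<ce[0]<300): continue
        print(n,ce,s,onz(c,*ce,.071).round(3))
# hotplate's rear box/plate corners (z unknown ~.055-.09) rough yaw: rail in top view
a=onz(T,180,203,.166);b=onz(T,293,210,.166);print(a,b,np.arctan2(*(a-b)[[1,0]])-np.pi/2)
print("knob",tri([ray(T,325,233),ray(S,183,187.5)]))
i=np.hstack([cv2.resize(T["image"][160:270,130:400],None,fx=2.9,fy=2.9,interpolation=2)])
cv2.imwrite('pics/c0.png',i)
E
```

```text
top [208.1 210.9] [201, 207, 16, 9, 111] [0.566 0.158 0.071]
top [235.6 214.1] [229, 210, 14, 9, 104] [0.557 0.094 0.071]
top [265.4 216.7] [255, 213, 22, 8, 133] [0.549 0.025 0.071]
[0.5816585  0.20655717 0.166     ] [ 0.5597603  -0.03229339  0.166     ] -0.09142600280442892
knob (array([ 0.50959449, -0.0996423 ,  0.14520325]), [np.float64(0.0012318674305189443), np.float64(0.0012318674305189267)])
```

View pics/c0.png

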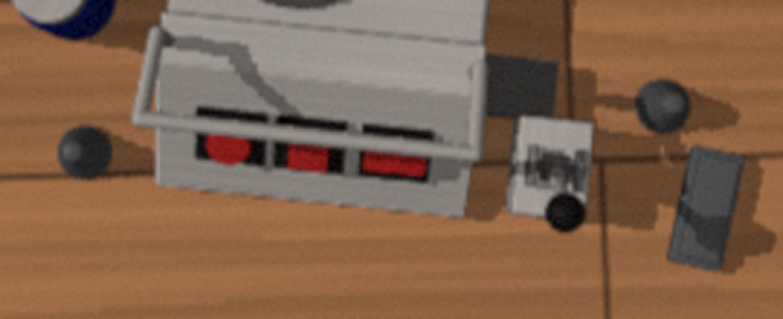

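Key order along +y is bar, square, round. The round key is at the left (228,145 in the crop), the square in the middle (308,157) and the bar at the right (395,163). The rail covers their rear halves in this view, so I'll take wrist views from along the key axis.

```bash
python3 - <<'E'
from h import *
t=np.radians(35);yaw=-.09
q=[quat(yaw,t,e) for e in(0,1)]
k=np.array([.558,.092,.071])
a=R.from_euler('z',yaw).apply([-np.sin(t),0,np.cos(t)])
for e in(0,1):
    for y in(.16,.092,.025):
        for d in(0,.04,.10,.14): 
            p=np.array([.55+.1*(y-.025),y,.071])+a*d
            j=inverse_kinematics(p,q[e]);print(e,y,d,None if j is None else np.round(j,2).tolist())
E
```

```text
0 0.16 0 [-0.35, 0.66, -0.2, 2.25, 2.15, 0.53, 2.05]
0 0.16 0.04 [-0.5, 0.56, -0.01, 2.29, 2.15, 0.41, 2.01]
0 0.16 0.1 [-0.83, 0.45, 0.36, 2.33, 2.09, 0.22, 2.03]
0 0.16 0.14 [-1.13, 0.4, 0.71, 2.34, 1.87, 0.08, 2.24]
0 0.092 0 [-0.07, 0.66, -0.39, 2.33, 2.26, 0.61, 2.1]
0 0.092 0.04 [-0.09, 0.57, -0.39, 2.36, 2.17, 0.57, 2.15]
0 0.092 0.1 [-0.4, 0.39, -0.01, 2.4, 2.18, 0.35, 2.08]
0 0.092 0.14 [-0.72, 0.3, 0.36, 2.42, 2.13, 0.2, 2.13]
0 0.025 0 [0.22, 0.69, -0.58, 2.38, 2.31, 0.68, 2.22]
0 0.025 0.04 None
0 0.025 0.1 None
0 0.025 0.14 None
1 0.16 0 [0.21, 0.97, -1.15, 2.24, 1.89, 1.2, -0.63]
1 0.16 0.04 [0.2, 0.86, -1.15, 2.27, 1.81, 1.14, -0.65]
1 0.16 0.1 [0.18, 0.68, -1.15, 2.3, 1.67, 1.03, -0.63]
1 0.16 0.14 [0.19, 0.56, -1.15, 2.31, 1.56, 0.95, -0.58]
1 0.092 0 [0.36, 0.95, -1.15, 2.32, 1.96, 1.14, -0.6]
1 0.092 0.04 [0.35, 0.83, -1.15, 2.35, 1.89, 1.07, -0.62]
1 0.092 0.1 [0.36, 0.63, -1.15, 2.38, 1.76, 0.93, -0.61]
1 0.092 0.14 [0.38, 0.5, -1.15, 2.39, 1.65, 0.82, -0.55]
1 0.025 0 [0.53, 0.94, -1.15, 2.37, 2.04, 1.07, -0.54]
1 0.025 0.04 None
1 0.025 0.1 None
1 0.025 0.14 None
```

```bash
python3 - <<'E'
from h import *
yaw=-.09;t=np.radians(35)
a=R.from_euler('z',yaw).apply([-np.sin(t),0,np.cos(t)])
for y in(.16,.094,.025):
  for e in(0,1):
    for td in(22,25,28,31):
        r=[]
        for d in(-.008,.03,.05,.10): 
            j=inverse_kinematics(np.array([.555+.1*(y-.025),y,.071])+a*d,quat(yaw,np.radians(td),e))
            r.append(None if j is None else np.round(j,1).tolist())
        print(y,e,td,sum(x is not None for x in r),r[1],r[-1])
E
```

```text
0.16 0 22 4 [-0.8, 0.6, 0.5, 2.1, -0.7, 0.2, -1.4] [-0.9, 0.5, 0.6, 2.1, -0.4, 0.3, -1.6]
0.16 0 25 4 [-0.7, 0.6, 0.5, 2.1, -0.7, 0.1, -1.4] [-0.9, 0.5, 0.6, 2.2, -0.4, 0.2, -1.7]
0.16 0 28 4 [-0.7, 0.6, 0.4, 2.2, 2.2, 0.1, 2.0] [-1.0, 0.5, 0.6, 2.2, -0.5, 0.1, -1.7]
0.16 0 31 4 [-0.6, 0.6, 0.2, 2.2, 2.1, 0.2, 2.0] [-0.8, 0.4, 0.4, 2.3, 1.5, 0.1, 2.6]
0.16 1 22 4 [-0.6, 0.6, 0.2, 2.1, 0.5, 0.2, 0.6] [-0.6, 0.4, 0.2, 2.1, 0.5, 0.3, 0.6]
0.16 1 25 4 [-0.7, 0.6, 0.3, 2.1, 0.6, 0.1, 0.5] [-0.7, 0.4, 0.3, 2.2, 0.6, 0.2, 0.5]
0.16 1 28 4 [-0.1, 0.6, -0.6, 2.2, 1.6, 0.6, -0.5] [-0.8, 0.4, 0.4, 2.2, 0.7, 0.1, 0.3]
0.16 1 31 4 [0.2, 0.9, -1.2, 2.2, 1.7, 1.1, -0.5] [-0.7, 0.4, 0.2, 2.3, 1.5, 0.2, -0.5]
0.094 0 22 4 [-0.5, 0.6, 0.4, 2.2, -0.7, 0.1, -1.2] [-0.7, 0.4, 0.5, 2.2, -0.5, 0.2, -1.5]
0.094 0 25 4 [-0.4, 0.5, 0.2, 2.2, 1.8, 0.1, 2.6] [-0.7, 0.4, 0.5, 2.3, -0.4, 0.1, -1.6]
0.094 0 28 4 [-0.3, 0.5, -0.0, 2.3, 2.1, 0.2, 2.3] [-0.8, 0.4, 0.5, 2.3, -1.2, 0.0, -0.8]
0.094 0 31 4 [-0.2, 0.6, -0.2, 2.3, 2.1, 0.4, 2.2] [-0.6, 0.4, 0.4, 2.3, 2.3, 0.1, 2.0]
0.094 1 22 4 [-0.4, 0.5, 0.2, 2.2, 0.5, 
[... 321 characters left out ...]
2 4 [-0.3, 0.5, 0.2, 2.2, -0.6, 0.0, -1.2] [-0.4, 0.4, 0.3, 2.3, -0.2, 0.1, -1.6]
0.025 0 25 4 [-0.1, 0.5, -0.0, 2.3, 2.1, 0.1, 2.4] [-0.4, 0.4, 0.3, 2.3, -0.0, 0.1, -1.8]
0.025 0 28 4 [-0.0, 0.5, -0.2, 2.3, 2.2, 0.3, 2.3] [-0.3, 0.4, 0.2, 2.3, 2.1, 0.1, 2.4]
0.025 0 31 4 [0.1, 0.6, -0.4, 2.3, 2.2, 0.4, 2.3] [-0.2, 0.4, -0.0, 2.4, 2.3, 0.2, 2.2]
0.025 1 22 4 [-0.2, 0.5, 0.1, 2.2, 0.5, 0.0, 0.8] [-0.2, 0.4, 0.1, 2.3, 0.3, 0.2, 1.0]
0.025 1 25 4 [0.5, 0.7, -1.0, 2.2, 1.7, 0.7, -0.2] [-0.3, 0.4, 0.2, 2.3, 0.5, 0.1, 0.8]
0.025 1 28 4 [0.6, 0.8, -1.1, 2.3, 1.8, 0.9, -0.3] [0.4, 0.4, -0.8, 2.3, 1.6, 0.5, -0.3]
0.025 1 31 4 [0.6, 0.8, -1.1, 2.3, 1.9, 0.9, -0.4] [0.5, 0.5, -1.0, 2.4, 1.7, 0.6, -0.4]
```

```bash
python3 - <<'E'
from h import *
yaw=-.09;t=np.radians(35);q=quat(yaw,np.radians(30))
a=R.from_euler('z',yaw).apply([-np.sin(t),0,np.cos(t)])
grab(5)
for i,y in enumerate((.13,.05)):
    p=np.array([.555+.1*(y-.025),y,.071])+a*.10
    movep(p,q) if i==0 else move_l(p,q,feed=.2)
    c=camera("wrist");np.savez(f"/tmp/w{i}.npz",**c);cv2.imwrite(f"pics/w{i}.png",c["image"])
    s=get_state();print(s["time"],s["eef_pos"],p,s["qpos"].round(2),np.linalg.inv(c["extrinsics"])[:3,3])
    for b in blobs(red(c),100): print(b,onz(c,*b[0],.071).round(4))
cv2.imwrite("pics/w01.png",np.hstack([cv2.imread(f"pics/w{i}.png")[:, :] for i in(0,1)])[:, ::1] if 0 else cv2.resize(np.hstack([cv2.imread(f"pics/w{i}.png") for i in(0,1)]),(800,300)))
E
```

```text
3.85 [0.50877474 0.13577924 0.1531063 ] [0.5083745  0.13515522 0.1529152 ] [-0.72  0.42  0.36  2.29  1.62  0.11  2.6 ] [0.49643325 0.13633558 0.33816226]
(array([227.3, 182.7]), [210, 165, 35, 36, 1028]) [0.5701 0.1569 0.071 ]
(array([290.7, 185.4]), [274, 169, 35, 34, 1082]) [0.5615 0.0936 0.071 ]
(array([358.5, 188.4]), [332, 178, 54, 22, 1056]) [0.5523 0.0262 0.071 ]
4.625 [0.50069846 0.05635565 0.15296621] [0.5003745  0.05515522 0.1529152 ] [-0.31  0.37  0.06  2.36  2.07  0.17  2.33] [0.48840863 0.05640438 0.33802015]
(array([149. , 181.6]), [130, 164, 39, 36, 1096]) [0.5701 0.1556 0.071 ]
(array([211.8, 184.3]), [195, 168, 34, 34, 1082]) [0.5616 0.0926 0.071 ]
(array([280.4, 187.4]), [255, 177, 52, 22, 1017]) [0.5522 0.0242 0.071 ]
```

View pics/w01.png

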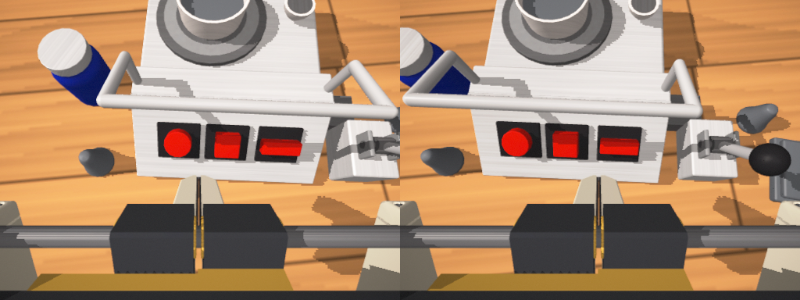

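All three keys are clear in both wrist views. At full scale, view 1 has round (227,183), square (291,185) and bar (358,188). The lever knob is at the right, near (770,158) in the composite, and leans towards the robot. Next I'll triangulate the keys, the rail and the knob.

```bash
python3 - <<'E'
from h import *
W=[dict(np.load(f'/tmp/w{i}.npz')) for i in(0,1)];T=dict(np.load('/tmp/top0.npz'));S=dict(np.load('/tmp/scene0.npz'))
B=[sorted(blobs(red(c),100),key=lambda b:b[0][0]) for c in W]
P=[]
for n,b0,b1 in zip(("round","square","bar"),*B):
    p,r=tri([ray(W[0],*b0[0]),ray(W[1],*b1[0])]);P.append(p)
    dep=[np.median(c["depth"][red(c)>0][:0]) if 0 else c["depth"][int(b[0][1]),int(b[0][0])] for c,b in zip(W,(b0,b1))]
    pts=[]
    for c,b,d in zip(W,(b0,b1),dep):
        o,dr=ray(c,*b[0]);zc=c["extrinsics"][2,:3]@dr;pts.append(o+dr*d/zc)
    print(n,p.round(4),np.round(r,4),[x.round(4) for x in pts])
d=P[0]-P[2];print("yaw",-np.arctan2(d[0],d[1]))
# knob: dark blob, wrist1
def dark(c,x0,x1,y0,y1,th=45):
    m=(c["image"].max(2)<th).astype(np.uint8);k=np.zeros_like(m);k[y0:y1,x0:x1]=m[y0:y1,x0:x1];return cv2.morphologyEx(k,cv2.MORPH_OPEN,np.ones((3,3)))
for n,c,box in(("w1",W[1],(440,510,175,235)),("top",T,(312,338,222,245)),("scene",S,(172,195,178,198))):
    m=dark(c,*box);cn=max(cv2.findContours(m,0,1)[0],key=cv2.contourArea);(u,v),r=cv2.minEnclosingCircle(cn);print(n,u,v,r,cv2.contourArea(cn))
    c["k"]=ray(c,u,v)
print(tri([W[1]["k"],T["k"],S["k"]]));print(tri([W[1]["k"],T["k"]]));print(tri([T["k"],S["k"]]))
# rail by depth-free: bright horizontal band at chosen columns, print rows from the two wrist views for the rail's middle
for c in (W[0],W[1],T):
    # depth jump: rail points from depth
    h,w=c["depth"].shape;v,u=np.mgrid[:h,:w];z=c["depth"];C=np.stack([(u-c["cx"])/c["fx"]*z,(v-c["cy"])/c["fy"]*z,z],-1)
    X=(C-c["extrinsics"][:3,3])@c["extrinsics"][:3,:3]
    m=(z>0)&(X[...,2]>.16)&(X[...,2]<.185)&(X[...,0]>.53)&(X[...,0]<.62)&(X[...,1]>-.05)&(X[...,1]<.24)
    x=X[m]; 
    if len(x)>20:
        f=np.polyfit(x[:,1],x[:,0],1);print("rail",len(x),x.min(0),x.max(0),"slope",f,"x at .09",np.polyval(f,.09))
E
```

```text
round [0.5713 0.1572 0.0666] [0.0001 0.0001] [array([0.5694, 0.1567, 0.0733]), array([0.5693, 0.1547, 0.0735])]
square [0.5624 0.0931 0.0679] [0.0001 0.0001] [array([0.5612, 0.0938, 0.0722]), array([0.5608, 0.0922, 0.0739])]
bar [0.5538 0.0234 0.0642] [0. 0.] [array([0.5518, 0.0273, 0.0736]), array([0.5516, 0.0245, 0.0736])]
yaw -0.13050663779011115
w1 473.0 205.0 26.305992126464844 1650.0
top 324.5 233.0 6.265082359313965 102.0
scene 181.9375 187.9375 5.74534273147583 48.5
(array([ 0.50929331, -0.10076435,  0.14546859]), [np.float64(0.0009950669024224904), np.float64(0.0011921688359174405), np.float64(0.0007274806796454654)])
(array([ 0.50897541, -0.0991145 ,  0.14899688]), [np.float64(0.00011215168243052922), np.float64(0.00011215168243067289)])
(array([ 0.50871344, -0.1002695 ,  0.14344717]), [np.float64(0.00043576363088020857), np.float64(0.00043576363088023107)])
rail 7637 [ 0.54856966 -0.03896187  0.16000143] [0.61587108 0.2165103  0.17398154] slope [0.13238923 0.5588012 ] x at .09 0.5707162260462324
rail 7584 [ 0.54832173 -0.03937055  0.16003308] [0.61498535 0.21602349 0.17426036] slope [0.13648029 0.55855526] x at .09 0.5708384837072616
rail 772 [ 0.55116906 -0.03971223  0.16012513] [0.61609267 0.2155922  0.17619006] slope [0.13465062 0.56146042] x at .09 0.573578978481956
```

```bash
cat > press.py <<'E'
from h import *
import sys
K=dict(round=[.568,.1565,.0725],square=[.5597,.0932,.0725],bar=[.5505,.0253,.0725])
yaw=-.132;q=quat(yaw,np.radians(30));t=np.radians(35)
a=R.from_euler('z',yaw).apply([-np.sin(t),0,np.cos(t)])
def press(n):
    k=np.array(K[n])
    move_l(k+a*.05,q,feed=.12);move_l(k+a*.010,feed=.08);sleep(.15)
    f0=get_state()["contact_force"];L=[];hit=None
    for d in np.arange(.008,-.0165,-.001):
        move_l(k+a*d,feed=.02);s=get_state();f=(s["contact_force"]-f0)@a
        ad=(s["eef_pos"]-k)@a;L.append((round(d*1e3,1),round(ad*1e3,1),round(f,1)))
        if f>9: break
    sleep(.5);s=get_state();print(n,s["time"],"hold F",((s["contact_force"]-f0)).round(1));print(L)
    move_l(k+a*.05,feed=.08);sleep(.1);s=get_state();print(s["time"],(s["contact_force"]-f0).round(1))
    return f>9
for n in sys.argv[1:]:
    if not press(n): break
E
python3 press.py bar
```

```text
bar 11.0083 hold F [-8.   1.2 12.1]
[(np.float64(8.0), np.float64(8.1), np.float64(-1.0)), (np.float64(7.0), np.float64(7.0), np.float64(-1.1)), (np.float64(6.0), np.float64(5.9), np.float64(-0.5)), (np.float64(5.0), np.float64(5.0), np.float64(-0.8)), (np.float64(4.0), np.float64(3.9), np.float64(-0.9)), (np.float64(3.0), np.float64(2.9), np.float64(-1.9)), (np.float64(2.0), np.float64(1.9), np.float64(-0.0)), (np.float64(1.0), np.float64(0.9), np.float64(-0.3)), (np.float64(0.0), np.float64(0.1), np.float64(1.4)), (np.float64(-1.0), np.float64(-1.0), np.float64(0.9)), (np.float64(-2.0), np.float64(-2.0), np.float64(2.1)), (np.float64(-3.0), np.float64(-3.0), np.float64(2.7)), (np.float64(-4.0), np.float64(-4.0), np.float64(3.1)), (np.float64(-5.0), np.float64(-5.0), np.float64(3.4)), (np.float64(-6.0), np.float64(-6.0), np.float64(3.7)), (np.float64(-7.0), np.float64(-7.0), np.float64(3.0)), (np.float64(-8.0), np.float64(-7.8), np.float64(7.1)), (np.float64(-9.0), np.float64(-8.0), np.float64(14.4))]
11.9917 [-0.4  0.5 -0.6]
```

The bar key reached its hard stop at 8 mm with about 14 N, then released. Square and round are next.

```bash
python3 press.py square round | sed 's/np.float64//g'
```

```text
square 18.5167 hold F [-8.6  0.4 12.3]
[((8.0), (8.1), (-0.2)), ((7.0), (7.0), (-0.5)), ((6.0), (5.9), (-0.9)), ((5.0), (4.9), (0.7)), ((4.0), (3.9), (0.5)), ((3.0), (2.9), (0.3)), ((2.0), (1.9), (-0.1)), ((1.0), (0.9), (-0.8)), ((0.0), (0.1), (1.2)), ((-1.0), (-1.0), (2.3)), ((-2.0), (-2.0), (2.3)), ((-3.0), (-3.0), (3.0)), ((-4.0), (-4.0), (2.9)), ((-5.0), (-5.0), (4.0)), ((-6.0), (-6.0), (3.5)), ((-7.0), (-7.0), (3.4)), ((-8.0), (-7.7), (6.6)), ((-9.0), (-7.9), (15.1))]
19.5 [ 0.4  0.2 -1.3]
round 25.9833 hold F [-7.1 -0.1 12.5]
[((8.0), (8.1), (-0.5)), ((7.0), (7.0), (-0.7)), ((6.0), (5.9), (-0.5)), ((5.0), (4.9), (0.5)), ((4.0), (3.9), (0.3)), ((3.0), (3.0), (-0.7)), ((2.0), (1.9), (-0.2)), ((1.0), (0.9), (-0.5)), ((0.0), (0.1), (0.6)), ((-1.0), (-0.9), (2.3)), ((-2.0), (-2.0), (3.1)), ((-3.0), (-3.0), (2.8)), ((-4.0), (-4.0), (4.5)), ((-5.0), (-5.0), (3.9)), ((-6.0), (-6.0), (3.9)), ((-7.0), (-7.0), (5.2)), ((-8.0), (-7.8), (7.1)), ((-9.0), (-8.0), (14.5))]
26.9667 [ 1.2 -1.   0.7]
```

All three keys were pressed to the stop and released. For the lever, I'll back out from under the rail, move to the robot side of the knob, and look for the knob and pivot.

```bash
python3 - <<'E'
from h import *
yaw=-.132;hx=R.from_euler('z',yaw).apply([1,0,0])
s=get_state();a=np.array([-.5686,.0755,.819])
move_l(s["eef_pos"]+a*.08,feed=.2)
k=np.array([.509,-.100,.146])
p=k-hx*.055;p[2]=.20
for e in (0,1): print(inverse_kinematics(p,quat(yaw,0,e)))
q0=s["qpos"];c=[(np.abs(inverse_kinematics(p,quat(yaw,0,e))-q0).max(),e) for e in(0,1)];e=min(c)[1]
movep(p,quat(yaw,0,e));sleep(.1)
for n in("wrist","top"):
    c=camera(n);np.savez(f"/tmp/{n}L.npz",**c);cv2.imwrite(f"pics/{n}L.png",c["image"])
s=get_state();print(e,s["time"],s["eef_pos"],p,s["qpos"].round(2))
E
```

```text
[-0.57636151  0.57466407  1.13714475  1.9844324  -0.62979338  0.99260284
 -0.83343952]
[ 0.16357133  0.35360289 -0.01261342  1.96504286  0.00595721  0.82298159
  1.58648338]
1 29.6167 [ 0.45440988 -0.09150006  0.19977719] [ 0.45447846 -0.09276106  0.2       ] [ 0.16  0.35 -0.01  1.97  0.01  0.82  1.59]
```

View pics/wristL.png

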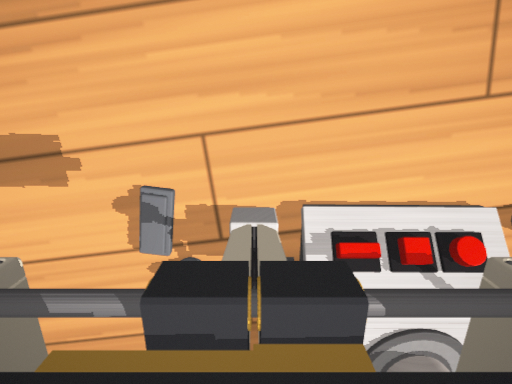

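The wrist camera now faces back towards the robot. All three keys are out (rows ~250, columns 358, 415, 467), but the fingers hide the lever. I'll take the pivot from the earlier views.

```bash
python3 - <<'E'
import cv2,numpy as np
w=cv2.imread('pics/w1.png')[130:250,340:512];s=cv2.imread('pics/scene0.png')[170:255,165:225];t=cv2.imread('pics/top0.png')[190:245,298:342]
f=lambda i,k:cv2.resize(i,None,fx=k,fy=k,interpolation=2)
A=f(w,2.2);B=f(s,4);C=f(t,5)
H=345;o=np.zeros((H,800,3),np.uint8);x=0
for i in(A,B,C): o[:i.shape[0],x:x+i.shape[1]]=i[:, :800-x];print(x,i.shape);x+=i.shape[1]
cv2.imwrite('pics/lev.png',o[:, :x if x<800 else 800])
E
```

```text
0 (264, 378, 3)
378 (340, 240, 3)
618 (275, 220, 3)
```

View pics/lev.png

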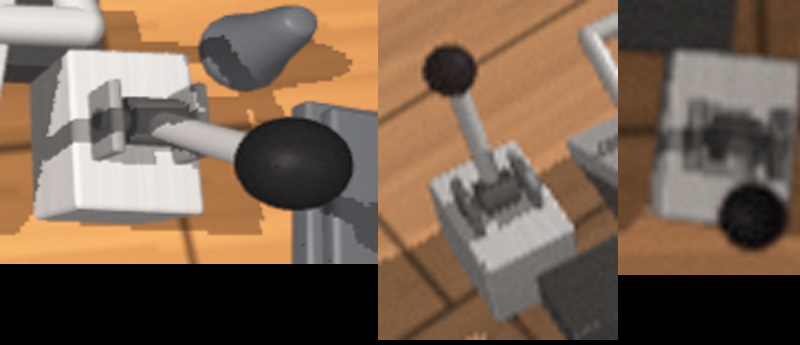

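```bash
python3 - <<'E'
from h import *
W=dict(np.load('/tmp/w1.npz'));T=dict(np.load('/tmp/top0.npz'));S=dict(np.load('/tmp/scene0.npz'))
hx=R.from_euler('z',-.132).apply([1,0,0]);hy=R.from_euler('z',-.132).apply([0,1,0])
r=[ray(W,410.5,184.1),ray(T,322.6,217.6),ray(S,195.2,217.5)]
print("pivot",tri(r),tri(r[:2])[0],tri(r[::2])[0]);P=tri(r)[0]
for c,p in((W,(410.5,184.1)),(T,(322.6,217.6)),(S,(195.2,217.5))): print(onz(c,*p,.07))
w=lambda x,y:onz(W,340+x/2.2,130+y/2.2,.058)
cs=np.array([w(67,50),w(187,53),w(203,210),w(78,208)]);print("ped corners",cs.round(4).tolist(),cs.mean(0))
k=tri([ray(W,340+294/2.2,130+163/2.2),ray(T,324.5,233),ray(S,181.94,187.94)])[0]
P[2]=.07;d=k-P;print("knob",k,"rel",d@hx,d@hy,d[2],np.linalg.norm(d),"lean",np.degrees(np.arctan2(-d@hx,d[2])))
E
```

```text
pivot (array([ 0.54433311, -0.10541647,  0.07083008]), [np.float64(0.0011364302171481123), np.float64(0.0025963543614384685), np.float64(0.00368587086012607)]) [ 0.54330549 -0.10715511  0.07040532] [ 0.54529066 -0.10432809  0.07126118]
[ 0.54405956 -0.1070908   0.07      ]
[ 0.5426313  -0.10750704  0.07      ]
[ 0.54648971 -0.10254028  0.07      ]
ped corners [[0.585, -0.0788, 0.058], [0.5782, -0.1373, 0.058], [0.5017, -0.1271, 0.058], [0.5078, -0.0696, 0.058]] [ 0.54316958 -0.10319368  0.058     ]
knob [ 0.50959751 -0.10083487  0.14597315] rel -0.03503644516823406 -3.0052840625014933e-05 0.07597314937702801 0.08366285208779409 lean 24.757676891488977
```

```bash
cat > look.py <<'E'
from h import *
def knob(tag):
    r=[];P=np.array([.5445,-.1055,.07]);hx=R.from_euler('z',-.132).apply([1,0,0])
    for n,g in(("top",20),("scene",20)):
        c=camera(n);cv2.imwrite(f"pics/{n}_{tag}.png",c["image"])
        u0,v0=proj(c,P+[0,0,.085]).astype(int)
        m=np.zeros(c["depth"].shape,np.uint8);sl=np.s_[max(v0-g,0):v0+g,u0-g:u0+g];m[sl]=(c["image"][sl].max(2)<45)
        m=cv2.morphologyEx(m,cv2.MORPH_OPEN,np.ones((5,5)))
        cs=cv2.findContours(m,0,1)[0]
        cs=sorted([(cv2.minEnclosingCircle(x),cv2.contourArea(x)) for x in cs],key=lambda x:-x[1])
        print(n,"exp",(u0,v0),cs[:3]);r.append(ray(c,*cs[0][0][0]))
    k,res=tri(r);d=k-P;print("knob",k.round(4),np.round(res,4),"u",d@hx,"z",d[2],"lean",np.degrees(np.arctan2(-d@hx,d[2])))
E
python3 - <<'E'
from look import *
hx=R.from_euler('z',-.132).apply([1,0,0]);P=np.array([.5445,-.1055,.07])
B=lambda u,z:np.array([*(P+hx*u)[:2],z])
move_l(B(-.085,.20),feed=.15);move_l(B(-.085,.135),feed=.15);move_l(B(-.068,.135),feed=.08);sleep(.15)
f0=get_state()["contact_force"];L=[];uc=None
for u in np.arange(-.0665,-.045,.0015):
    move_l(B(u,.135),feed=.03);s=get_state();f=-(s["contact_force"]-f0)@hx;ua=(s["eef_pos"]-P)@hx
    L.append((round(ua*1e3,1),round(float(f),1)))
    if f>1.6: uc=ua;break
print(L,"contact",uc,s["time"])
E
```

```text
[(np.float64(-66.5), -0.4), (np.float64(-64.9), -1.2), (np.float64(-63.4), -0.1), (np.float64(-61.9), -1.7), (np.float64(-60.4), -0.5), (np.float64(-59.1), -0.1), (np.float64(-58.8), 3.6)] contact -0.058796002430185505 32.7167
```

Contact is at u = -59 mm, which agrees with the knob at -36 mm. I'll push it nearly upright, back off and check.

```bash
python3 - <<'E'
from look import *
hx=R.from_euler('z',-.132).apply([1,0,0]);P=np.array([.5445,-.1055,.07])
B=lambda u,z:np.array([*(P+hx*u)[:2],z])
for u,z in((-.045,.139),(-.034,.142),(-.0235,.144)):
    move_l(B(u,z),feed=.05);s=get_state();print((s["eef_pos"]-P)@hx,s["contact_force"].round(1))
move_l(B(-.06,.144),feed=.15);move_l(B(-.10,.20),feed=.2)
movep([.40,.15,.30],s["ee_rot"]);
knob("a");print(get_state()["time"])
E
```

```text
-0.04395026210257038 [-1.2 -0.4  0.4]
-0.032486169826974456 [-0.4  0.5 -0.2]
-0.02233270394428889 [-0.2 -0.2  0.6]
top exp (np.int64(327), np.int64(216)) [(((326.26470947265625, 216.6764678955078), 6.812586784362793), 109.0)]
scene exp (np.int64(188), np.int64(195)) [(((188.0, 197.5), 5.315173149108887), 39.0)]
knob [ 0.5433 -0.1056  0.1458] [0.001 0.001] u -0.0011593968415044072 z 0.07582639248634321 lean 0.8759927460634149
35.8833
```

```bash
python3 - <<'E'
from h import *
q=quat(-.132,np.radians(25));
ok=None
for y in(-.02,.0,.02,.04):
    for z in(.22,.20,.18):
        p=[.47,y,z]
        j=inverse_kinematics(p,q)
        if j is not None: ok=p;break
    if ok: break
print(ok);movep(ok,q);sleep(.15);c=camera("wrist");np.savez("/tmp/wk.npz",**c)
P=np.array([.5445,-.1055,.07]);print(get_state()["time"],np.linalg.inv(c["extrinsics"])[:3,3],proj(c,P),proj(c,P+[0,0,.085]))
u,v=proj(c,P+[0,0,.04]).astype(int);x0=max(min(u-80,512-160),0);y0=max(min(v-70,384-140),0);print(x0,y0)
cv2.imwrite("pics/wk.png",cv2.resize(c["image"][y0:y0+140,x0:x0+160],None,fx=4,fy=4,interpolation=2))
E
```

```text
[0.47, -0.02, 0.22]
37.6583 [ 0.47405674 -0.02079112  0.40545013] [313.65104114 165.29635038] [333.03057906 144.1126968 ]
241 86
```

View pics/wk.png

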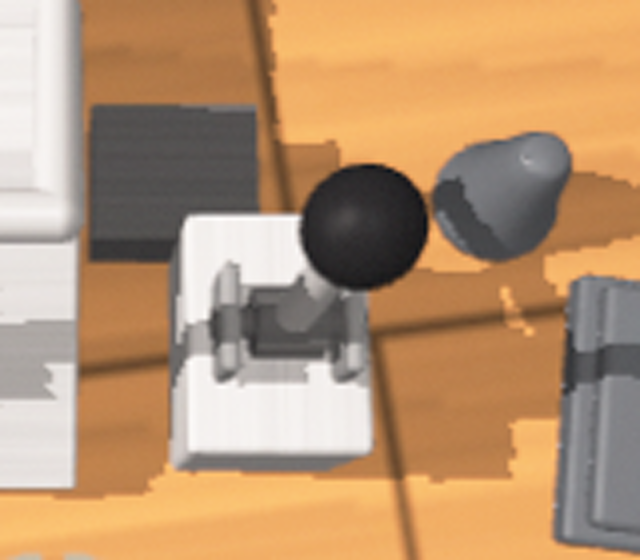

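The view shows the lever about upright. The knob is at crop (364,227), the hub between the cheeks at (290,322), and the pedestal top centre near (277,336). The ingot and a sinker stand undisturbed. Next is the relative lean.

```bash
python3 - <<'E'
from h import *
c=dict(np.load('/tmp/wk.npz'));hx=R.from_euler('z',-.132).apply([1,0,0]);hy=R.from_euler('z',-.132).apply([0,1,0])
w=lambda x,y,z:onz(c,241+(x-1.5)/4,86+(y-1.5)/4,z)
m=np.zeros(c["depth"].shape,np.uint8);m[115:165,305:355]=c["image"][115:165,305:355].max(2)<50
m=cv2.morphologyEx(m,cv2.MORPH_OPEN,np.ones((9,9)));(u,v),r=cv2.minEnclosingCircle(max(cv2.findContours(m,0,1)[0],key=cv2.contourArea));print(u,v,r)
k=onz(c,u,v,.155)
for n,p in(("hub",w(290,322,.07)),("ped",np.mean([w(185,215,.058),w(366,215,.058),w(372,455,.058),w(183,460,.058)],0)),("cheekL",w(228,322,.07)),("cheekR",w(348,333,.07))):
    d=k-p;print(n,p.round(4),"u",round(d@hx,4),"v",round(d@hy,4),"lean",np.degrees(np.arctan2(-d@hx,.085)).round(2))
print(k)
E
```

```text
334.5 145.0 15.207006454467773
hub [ 0.5435 -0.1047  0.07  ] u 0.0002 v -0.002 lean -0.13
ped [ 0.5426 -0.1027  0.058 ] u 0.0014 v -0.0039 lean -0.97
cheekL [ 0.5461 -0.0854  0.07  ] u 0.0002 v -0.0215 lean -0.14
cheekR [ 0.5377 -0.1221  0.07  ] u 0.0037 v 0.016 lean -2.5
[ 0.54346184 -0.10672875  0.155     ]
```

All estimates put the lever within about 1.5° of upright. The keys are out, and the robot is clear of everything.

```bash
python3 -c "
from plant import *
print(get_state()['time'],get_state()['contact_force']);print(job_done())"
```

```text
37.6583 [ 0.23276301  0.92542944 -1.01610842]
the job is handed in; nothing more can be done
None
```

I pressed the bar, square and round keys in that order, each to its stop at about 15 N and held for half a second, then stood the heat lever within about 1.5° of upright; the arm touched only the keys and the lever knob, and I handed the job in at 37.7 s.

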